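Gauge the hardness of a plaster mould on the banding wheel

ROBOT

A 6-joint arm with a two-finger parallel gripper is mounted at the origin on the work surface. World frame = base frame: x ahead of the robot, y to its left, z up, the work surface at z = 0. Lengths are in m, angles in rad, forces in N, time in s.
With the tool pointing down it reaches from about 0.35 to 0.975 m from the base axis. Payload 4.9 kg.
Tool frame: the origin (TCP) lies midway between the tips of the shut fingers; the grasp point (between the pads) lies 19 mm behind it; z points along the fingers, y is the line along which they close (so a half turn about z gives the same grasp; the last joint's range is limited). The gripper opens to 85 mm and grips with 20 to 120 N. Pads are 22 mm wide; open, the fingers measure 114 mm over their backs; the gripper's body (76 mm by 85 mm) begins 54 mm behind the grasp point. The pads swing forward as they close: fully open they stand 13 mm farther back than shut.
Start: joints at [-1.345, 0.053, 1.613, -0, 1.476, -0.119], TCP at [0.211, -0.588, 0.231] pointing down, gripper open.
Joint ranges: [-3.01, 3.01], [-1.01, 2.22], [0.06, 2.58], [-1.02, 4.17], [0.09, 2.62], [-3.14, 3.14]. Speed limits (rad/s): [2.57, 2.57, 3.14, 3.14, 3.14, 3.14].

INTERFACE

Orientations are given as a unit quaternion [w, x, y, z].
In Python, from plant import manip gives the robot as it stands.
- The arm moves only by the tool move_arm, never from a script. Its argument "increments" is one flat list of numbers, 5 for each row, row after row: the shift along the tool's x, y, z in mm, then the turn about the tool's z in rad, then the opening, from 0 (shut) to 1 (fully open). In form: [tx, ty, tz, spin, jaw, tx, ty, tz, spin, jaw, ...]. A call has 1 to 8 rows; each row shifts and turns the commanded pose from where the row before left it, along the tool's axes as they then stand; what a row does not reach is not made up. A row lasts 1/12 s, in which the tool goes at most 41.7 mm and 7.16 degrees, less where a joint would pass 70% of its speed; a pose out of reach is approached as far as the arm can. A call with a gripper value outside its range is refused whole. The fingers move at their own pace and stop on an object; the grip force is fixed at half the most. Time passes only in rows, so rows that do not move let the fingers close. It gives the time, the measured TCP pose, the force, the opening and the grip force at its end, in the units of the state.
- manip.state(): the state, without advancing time (a new reading comes with each control period).
- manip.grab_frame(name): name is "side" or "top"; returns a dict with "image" (400x640x3 uint8, blue, green, red), "fov_y" (degrees; the focal length in pixels is half the picture's height over the tangent of half this angle, whatever the lens; pixels are square), "cx", "cy" (the principal point, pixels), "eye" and "rotation" of the camera in the world. Camera axes: x right, y down, z forward; pixel columns grow to the right and rows downward; lengths in m; the calibration is good to about 2 mm. A picture is of the moment at which its call begins. There is no depth.
- manip.job_done(): hands the job in; it is judged then, once.
The state is a dict: "time": time; "joint_pos": joint angles; "joint_vel": joint speeds; "joint_efforts": joint torques, N m; "tool_pos": TCP position; "tool_rot": TCP orientation; "contact_force": force on the tool from outside, world axes, zero at the start; "ft_torque": the same for the moment, N m; "gripper_width": opening from 0.0 (shut) to 1.0 (fully open); "grasp_force": force on a finger pad.
Only numpy, scipy, OpenCV 4.12 (cv2) and the standard library are available. Lean on these libraries where they do the work, as an engineer would, in place of code of your own. Each camera call takes 0.05 s, during which the arm holds its last target. There are 200 camera calls.

TASK

First turn the banding wheel anticlockwise (seen from above) by its upright peg until you feel it come up against its stop. Then take the hardness gauge out of its wooden block and press its spring plunger on the centre of the pencilled ring on the mould, the gauge square to that sloping face, with a light push of about 6 N (plunger roughly half in, never bottomed hard). Finish while still holding the gauge there in the gripper, with the wheel against its stop and the jar, bowl and brush left where they are.

Things in the scene. Friction and masses are not known exactly. Their poses are not given: they have to be found in the camera images.
- wheel (a joint): turning angle of the banding wheel in rad: grows anticlockwise seen from above; starts anywhere from 0.2 to 0.8 and the stop is at 1.2. The wheel drags lightly (about 1.4 N at the peg) and stays where it is left
- peg_top (a point): centre of the top of the wheel's upright wooden peg: 16 mm diameter, 60 mm standing free, top 120 mm above the table, 145 mm from the wheel's axis. It stands on a 26 mm wide tab (top 60 mm above the table) that sticks out of the 250 mm aluminium disc. Push it from its clockwise side
- wheel_foot: the wheel's fixed dark steel foot, 210 mm diameter; origin on the wheel's axis at table level. A steel post, 14 mm diameter and 66 mm high, stands on it 150 mm from the axis towards its -y: the wheel's tab meets the post at the stop, on the anticlockwise side of the tab
- mould: octagonal cream plaster mould fixed on the wheel disc, 200 mm across flats: rim 20 mm high, then eight facets sloping at 25 degrees up to a flat top 90 mm across, 46 mm above its underside. Origin: centre of its underside, on the wheel's axis, 60 mm above the table; z up; turns with the wheel. Ring on its -x facet; the cross on its +y facet is an old mark, not for use. The peg is towards -y
- spot: the pencilled ring, 18 mm diameter, in the middle of one sloping facet: the place to gauge, 93 mm above the table. Origin: its centre, on the plaster; its z axis points out of the plaster, square to the facet (25 degrees from vertical, leaning away from the wheel's axis). With the wheel at its stop the facet faces roughly towards the robot
- holder: wooden block 70 x 70 x 70 mm, fixed to the table, with an upright hole of 24 mm diameter through its centre in which the gauge stands. Origin: centre of its underside, z up
- gauge: pencil-type hardness gauge, 132 mm long, about 155 g, upright in the block, plunger down. Origin: on its axis at the underside of its 38 mm steel collar (8 mm thick), resting on the block's top; z up the gauge, away from the plunger. Grip the round black handle, 25 mm diameter, z = 8 to 75 mm. Below: steel nose 18 mm diameter to z = -25 mm, plunger to z = -57 mm. Lifts straight up
- tip (a point): rounded end of the gauge's plunger (8 mm diameter), on the gauge's axis, 57 mm below its origin when the plunger is out
- plunger (a joint): how far the spring plunger is pushed in, m: 0 fully out, 0.012 fully in. It starts to give at 2 N and needs 0.6 N more for each mm: 6 N at about 0.0067, 9.2 N at the end of its travel
- jar: bystander: closed white jar, 62 mm diameter, 85 mm high; origin under its centre. It and the gauge's block change places
- bowl: bystander: cream bowl, 116 mm across, 50 mm high; origin under its centre
- brush: bystander: brush with a wooden handle lying to the right of the wheel; origin under its middle
Mind the look-alikes: they are no part of the job. There is more than one size of the gauge; the one meant has the size given above. Leave any green look-alike of the holder alone.

How it is judged:
By the outcome, as a careful person would: the job done as asked, in the order asked, and still so for the second after the job is handed in, while the arm keeps its last pose, push and grip.
It also fails if it takes over 59 s, if anything falls off the work surface, if the arm or the gripper's body presses on something with over 40 N, if the wrist force passes 120 N, or if a joint passes its speed limit or range.

## Working session

There is one attempt and no reset: what is moved stays moved. The work goes in short steps, Python scripts to look and compute and a tool call to move; the robot and the scene stay as the last step left them, time stands still between calls to the robot, and variables do not carry over. Pictures are saved under pics/ and viewed, at most 10 in all, crops included, and the job is handed in when it is done.

Besides the shell and the picture viewer there is one more tool, called after ">>>" in YAML: its name, and indented under it one key for each argument. move_arm: Moves the arm, as the interface text tells. Its arguments: {"type":"object","properties":{"increments":{"type":"array"}},"required":["increments"]}

```bash
mkdir -p pics; ls; cat > h.py <<'E'
import numpy as np, cv2
from plant import manip
def save(n,f):
    cv2.imwrite(f'pics/{n}.png',f['image'])
def K(f):
    h,w=f['image'].shape[:2]; return h/2/np.tan(np.radians(f['fov_y'])/2)
def R(f):
    r=np.array(f['rotation'],float)
    if r.shape==(3,3): return r
    from scipy.spatial.transform import Rotation as Ro
    return Ro.from_quat([r[1],r[2],r[3],r[0]]).as_matrix()
def ray(f,u,v):
    d=R(f)@np.array([(u-f['cx'])/K(f),(v-f['cy'])/K(f),1]); return np.array(f['eye']),d
def at_z(f,u,v,z):
    e,d=ray(f,u,v); return e+d*(z-e[2])/d[2]
def proj(f,p):
    c=R(f).T@(np.array(p)-np.array(f['eye'])); return c[:2]/c[2]*K(f)+[f['cx'],f['cy']]
E
python3 - <<'E'
from h import *
import pickle
d={}
for n in('side','top'):
    f=manip.grab_frame(n);save(n+'0',f);d[n]=f
    print(n,f['fov_y'],f['cx'],f['cy'],f['eye'],f['rotation'])
pickle.dump(d,open('f0.pkl','wb'))
print(manip.state())
E
```

```text
pics
side 57.18675655424387 318.80312423904735 202.98722634376117 [0.26415282 0.80939614 0.66976901] [ 0.08192058 -0.13337471  0.87030649 -0.46697626]
top 46.88069484221568 322.511541113522 206.9457532450043 [0.44820553 0.01952746 1.51260868] [-0.02643502  0.70932938 -0.70367713  0.03148854]
{'time': 0.1, 'joint_pos': array([-1.34499169e+00,  5.33073489e-02,  1.61419035e+00, -3.97972910e-06,
        1.47600862e+00, -1.19013601e-01]), 'joint_vel': array([ 1.09108672e-03, -1.14672962e-03, -2.51798062e-03, -2.41855628e-03,
        3.54238857e-05,  2.53587057e-03]), 'joint_efforts': array([ 2.57207021e-04, -3.94910395e+01, -3.71360457e+01, -1.21563926e-04,
        3.97393669e-03, -8.36214724e-07]), 'tool_pos': array([ 0.21112645, -0.58764383,  0.23015562]), 'tool_rot': array([-9.55365100e-04,  9.85173843e-01,  1.71556358e-01, -5.30443297e-05]), 'contact_force': array([ 0.96049565, -0.19569796, -0.73768915]), 'ft_torque': array([ 0.0510057 ,  0.03407852, -0.06057269]), 'grasp_force': 0.0, 'gripper_width': 1.0003220092913216}
```

View pics/top0.png

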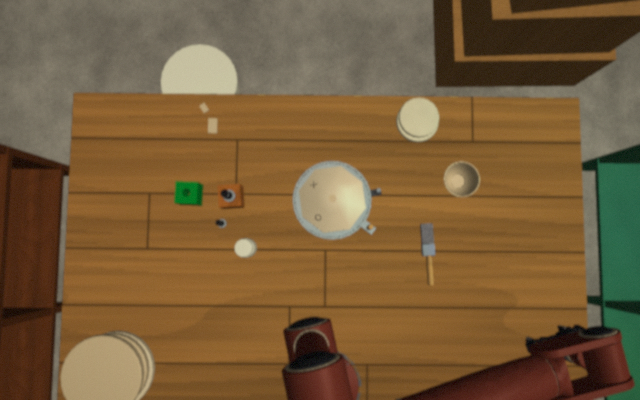

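View pics/side0.png

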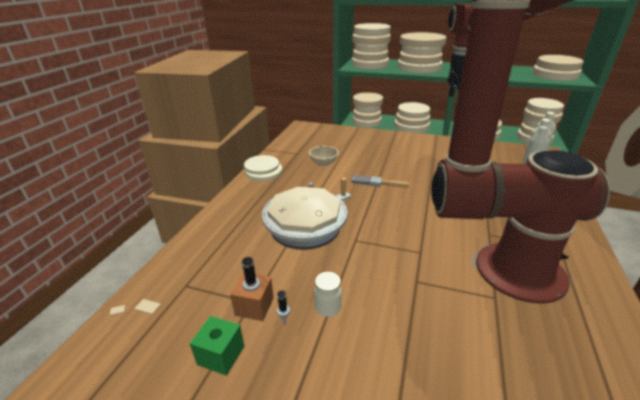

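The top view shows the wheel at about (333,201), the peg near (366,227) and the post at (377,192). The ring is near (318,217) and the cross at (313,184).

Gauge candidates are the large one in the wooden block, top (230,195) / side (250,275), and a small one standing on the table, top (221,223) / side (283,303). The green block, top (188,193), is a decoy. The one in the wooden block fits the description, and I'll confirm it in a crop.

```bash
python3 - <<'E'
from h import *
import pickle
d=pickle.load(open('f0.pkl','rb'))
t,s=d['top']['image'],d['side']['image']
def c(i,x,y,w,h,W,H): return cv2.resize(i[y:y+h,x:x+w],(W,H),interpolation=cv2.INTER_CUBIC)
a=c(t,285,150,100,100,400,400)   #x4
b=c(t,170,170,90,90,360,360) #x4
b=cv2.copyMakeBorder(b,0,40,0,0,cv2.BORDER_CONSTANT)
r1=np.hstack([a,b])
cv2.imwrite('pics/crop_top.png',r1)
cv2.imwrite('pics/crop_side.png',np.hstack([c(s,180,250,170,130,680,520)]))
def P(*x): print(np.round(x,3))
T=d['top'];S=d['side']
print('axis? (z=.06 disc)',at_z(T,333,201,.06))
print('keys',T.keys(),at_z(T,580,97,0))
E
```

```text
axis? (z=.06 disc) [ 0.58668982 -0.0234394   0.06      ]
keys dict_keys(['image', 'fov_y', 'cx', 'cy', 'eye', 'rotation']) [ 0.95146715 -0.85576425  0.        ]
```

View pics/crop_top.png

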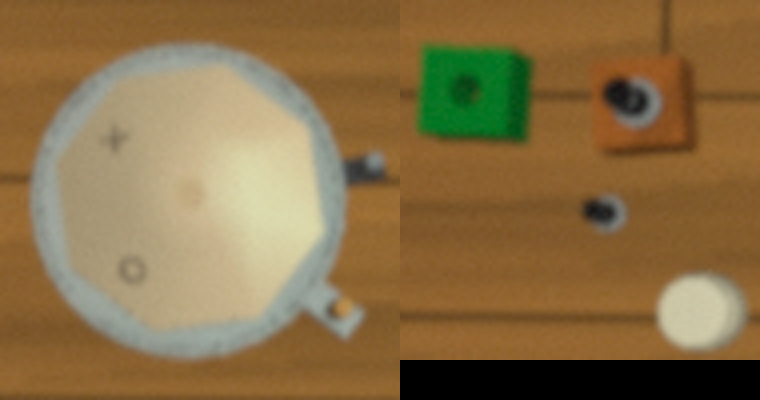

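View pics/crop_side.png

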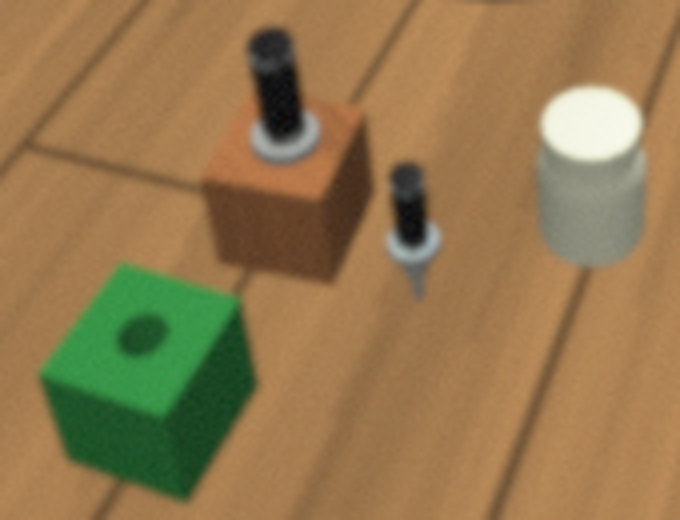

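The crops confirm it: the gauge in the brown block has the large handle and a 38 mm collar, while the loose one on the table is clearly smaller. Next I'll work out positions.

```bash
cat >> h.py <<'E'
def tri(obs):
    A=np.zeros((3,3));b=np.zeros(3)
    for f,u,v in obs:
        e,d=ray(f,u,v);d=d/np.linalg.norm(d);M=np.eye(3)-np.outer(d,d);A+=M;b+=M@e
    p=np.linalg.solve(A,b);return p,[np.round(proj(f,p)-[u,v],1) for f,u,v in obs]
E
python3 - <<'E'
from h import *
import pickle
np.set_printoptions(precision=4,suppress=True)
d=pickle.load(open('f0.pkl','rb'));T=d['top'];S=d['side']
ct=lambda x,y:(x/4+284.6,y/4+149.6)
cb=lambda x,y:((x-400)/4+169.6,y/4+169.6)
cs=lambda x,y:(x/4+179.6,y/4+249.6)
ax=at_z(T,*ct(188.5,200),.06);print('axis',ax)
print('top centre .106',at_z(T,*ct(190,192),.106))
for n,p,z in(('pegtop',(346,308),.12),('tabend',(355,325),.06),('post top',(376,162),.066),('ring',(132,270),.093),('cross',(115,138),.093)):
    q=at_z(T,*ct(*p),z)-ax;print(n,q+ax,np.hypot(*q[:2]),np.degrees(np.arctan2(q[1],q[0])))
print('collar',at_z(T,*cb(637,102),.078),'handle top',at_z(T,*cb(619,93),.145))
print('side collar',at_z(S,*cs(286,131),.078),'handle top',at_z(S,*cs(270,38),.145))
bl=[at_z(T,*cb(*p),.07) for p in((592,62),(685,60),(690,146),(603,150))];print('block',np.mean(bl,0))
print('jar',at_z(T,*cb(693,312),.085))
print('proj side axis peg',proj(S,[ax[0],ax[1],.106]))
E
```

```text
axis [ 0.5911 -0.0194  0.06  ]
top centre .106 [ 0.5927 -0.0193  0.106 ]
pegtop [ 0.5043 -0.1372  0.12  ] 0.1464030671612304 -126.38559587710004
tabend [ 0.4933 -0.1511  0.06  ] 0.16401194633186142 -126.58735811335033
post top [ 0.6219 -0.1671  0.066 ] 0.15093611814103797 -78.2221261679435
ring [0.5333 0.0247 0.093 ] 0.07270274401569124 142.6602282704686
cross [0.6357 0.0388 0.093 ] 0.07325275167081459 52.543501157952754
collar [0.6007 0.3025 0.078 ] handle top [0.6002 0.3028 0.145 ]
side collar [0.5967 0.3054 0.078 ] handle top [0.598  0.3038 0.145 ]
block [0.5997 0.2997 0.07  ]
jar [0.4379 0.2541 0.085 ]
proj side axis peg [303.1406 196.6622]
```

```bash
cat >> h.py <<'E'
def pose():
    s=manip.state(); w,x,y,z=s['tool_rot']
    from scipy.spatial.transform import Rotation as Ro
    M=Ro.from_quat([x,y,z,w]).as_matrix()
    return s,np.array(s['tool_pos']),np.arctan2(M[1,0],M[0,0]),M
def plan(wps,jaw,p0=None,az0=None):
    """wps: (x,y,z,az_deg,nrows) tool-down; prints rows in tool axes"""
    s,p,az,M=pose()
    print('t',round(s['time'],2),'p',np.round(p,4),'az',round(np.degrees(az),2),'down',np.round(M[:,2],3),'F',np.round(s['contact_force'],1),'w',round(s['gripper_width'],3),'g',round(s['grasp_force'],1))
    if p0 is not None:p=np.array(p0)
    if az0 is not None:az=np.radians(az0)
    for x,y,z,a,n in wps:
        q=np.array([x,y,z]);da=(np.radians(a)-az+np.pi)%(2*np.pi)-np.pi;st=(q-p)/n*1000
        for _ in range(n):
            X=np.array([np.cos(az),np.sin(az)]);Y=np.array([np.sin(az),-np.cos(az)])
            print([int(round(st[:2]@X)),int(round(st[:2]@Y)),int(round(-st[2])),round(-da/n,3),jaw])
            az+=da/n
        p=q
E
python3 -c "
from h import *
plan([(.476,-.116,.2,-36.5,16)],0)
"
```

```text
t 0.1 p [ 0.2111 -0.5876  0.2302] az 19.76 down [-0.     0.002 -1.   ] F [ 1.  -0.2 -0.7] w 1.0 g 0.0
[26, -22, 2, np.float64(0.061), 0]
[24, -24, 2, np.float64(0.061), 0]
[23, -25, 2, np.float64(0.061), 0]
[21, -26, 2, np.float64(0.061), 0]
[19, -28, 2, np.float64(0.061), 0]
[18, -29, 2, np.float64(0.061), 0]
[16, -30, 2, np.float64(0.061), 0]
[14, -31, 2, np.float64(0.061), 0]
[12, -32, 2, np.float64(0.061), 0]
[10, -32, 2, np.float64(0.061), 0]
[8, -33, 2, np.float64(0.061), 0]
[6, -33, 2, np.float64(0.061), 0]
[4, -34, 2, np.float64(0.061), 0]
[2, -34, 2, np.float64(0.061), 0]
[0, -34, 2, np.float64(0.061), 0]
[-2, -34, 2, np.float64(0.061), 0]
```

>>> move_arm:
  increments: [26,-22,2,0.061,0,24,-24,2,0.061,0,23,-25,2,0.061,0,21,-26,2,0.061,0,19,-28,2,0.061,0,18,-29,2,0.061,0,16,-30,2,0.061,0,14,-31,2,0.061,0]

```text
time: 0.77
tool_pos: [0.3444, -0.3498, 0.2147]
tool_rot: [-0.0, 0.997, -0.073, -0.0]
contact_force: [0.5, 0.6, -0.3]
gripper_width: 0.001
grasp_force: 0.0
```

>>> move_arm:
  increments: [12,-32,2,0.061,0,10,-32,2,0.061,0,8,-33,2,0.061,0,6,-33,2,0.061,0,4,-34,2,0.061,0,2,-34,2,0.061,0,0,-34,2,0.061,0,-2,-34,2,0.061,0]

```text
time: 1.43
tool_pos: [0.476, -0.1123, 0.1989]
tool_rot: [0.0, 0.95, -0.312, -0.0]
contact_force: [0.5, -0.8, -0.1]
gripper_width: -0.002
grasp_force: 0.0
```

```bash
python3 -c "
from h import *
plan([(.476,-.116,.085,-36.5,4)],0)
"
```

```text
t 1.43 p [ 0.476  -0.1123  0.1989] az -36.33 down [-0.  0. -1.] F [ 0.5 -0.8 -0.1] w -0.002 g 0.0
[1, 1, 28, np.float64(0.001), 0]
[1, 1, 28, np.float64(0.001), 0]
[1, 1, 28, np.float64(0.001), 0]
[1, 1, 28, np.float64(0.001), 0]
```

>>> move_arm:
  increments: [1,1,29,0,0,0,0,29,0,0,0,0,29,0,0,0,0,28,0,0,0,0,0,0,0]

```text
time: 1.85
tool_pos: [0.4711, -0.1133, 0.0775]
tool_rot: [-0.0, 0.951, -0.31, -0.006]
contact_force: [-0.1, 0.5, -1.2]
gripper_width: 0.0
grasp_force: 0.0
```

```bash
python3 -c "
from h import *
A=np.array([.591,-.0194]);w=[]
for k in range(1,15):
    f=k/14; th=np.radians(-140+f*(46.6-4)); a=-36.5+f*38
    w.append((*(A+.147*np.array([np.cos(th),np.sin(th)])),.085,a,1))
plan(w,0)
"
```

```text
t 1.85 p [ 0.4711 -0.1133  0.0775] az -36.15 down [-0.012  0.005 -1.   ] F [-0.1  0.5 -1.2] w 0.0 g 0.0
[14, -2, -7, np.float64(-0.041), 0]
[8, 2, 0, np.float64(-0.047), 0]
[8, 2, 0, np.float64(-0.047), 0]
[8, 1, 0, np.float64(-0.047), 0]
[8, 1, 0, np.float64(-0.047), 0]
[8, 1, 0, np.float64(-0.047), 0]
[8, 1, 0, np.float64(-0.047), 0]
[8, 1, 0, np.float64(-0.047), 0]
[8, 1, 0, np.float64(-0.047), 0]
[8, 1, 0, np.float64(-0.047), 0]
[8, 1, 0, np.float64(-0.047), 0]
[8, 1, 0, np.float64(-0.047), 0]
[8, 1, 0, np.float64(-0.047), 0]
[8, 1, 0, np.float64(-0.047), 0]
```

>>> move_arm:
  increments: [8,1,-3,-0.047,0,8,1,0,-0.047,0,8,1,0,-0.047,0,8,1,0,-0.047,0,8,1,0,-0.047,0,8,1,0,-0.047,0,8,1,0,-0.047,0,8,1,0,-0.047,0]

```text
time: 2.52
tool_pos: [0.5292, -0.1519, 0.0884]
tool_rot: [0.0, 0.992, -0.126, -0.0]
contact_force: [-3.1, -1.4, -0.1]
gripper_width: -0.001
grasp_force: 0.9
```

```bash
python3 -c "
from h import *
s,p,az,M=pose();A=np.array([.591,-.0194]);q=p[:2]-A
print(p,np.degrees(az),np.hypot(*q),np.degrees(np.arctan2(q[1],q[0])),s['contact_force'],M[:,2])
f=manip.grab_frame('top');cv2.imwrite('pics/w1.png',cv2.resize(f['image'][140:260,270:430],(800,600),interpolation=3))
"
```

```text
[ 0.52921401 -0.15186415  0.08838555] -14.504819467918598 0.14616518182335544 -115.00601999042954 [-3.09142423 -1.40566787 -0.06330392] [-1.04184557e-03 -5.67710963e-04 -9.99999296e-01]
```

View pics/w1.png

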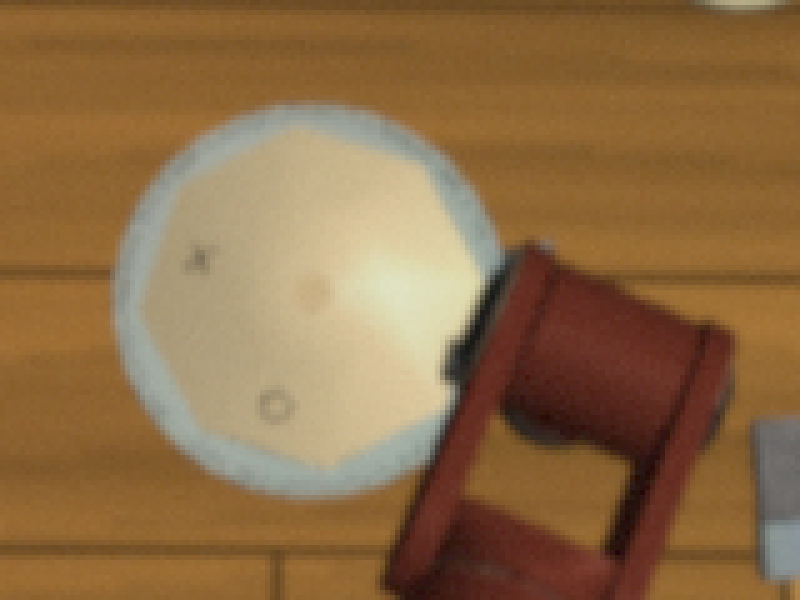

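The wheel is turning with the push: the ring is now at crop (276,405) and the force is about 3 N. I'll continue towards the stop.

>>> move_arm:
  increments: [8,1,0,-0.047,0,8,1,0,-0.047,0,8,1,0,-0.047,0,8,1,0,-0.047,0,6,1,0,-0.04,0]

```text
time: 2.98
tool_pos: [0.5662, -0.1625, 0.0885]
tool_rot: [-0.0, 1.0, -0.013, 0.0]
contact_force: [-1.4, 1.4, 0.7]
gripper_width: 0.003
grasp_force: 0.8
```

>>> move_arm:
  increments: [3,0,0,-0.02,0,3,0,0,-0.02,0,2,0,0,-0.01,0]

```text
time: 3.23
tool_pos: [0.5741, -0.1628, 0.0881]
tool_rot: [0.0, 1.0, 0.012, 0.0]
contact_force: [-2.0, -1.1, 0.6]
gripper_width: 0.0
grasp_force: 0.7
```

```bash
python3 -c "
from h import *
s,p,az,M=pose();A=np.array([.591,-.0194]);q=p[:2]-A
print(p,np.degrees(az),np.hypot(*q),np.degrees(np.arctan2(q[1],q[0])),s['contact_force'],M[:,2])
"
```

```text
[ 0.5741073  -0.16277609  0.08812541] 1.3266122482598848 0.14436781812044328 -96.71966138045907 [-1.95452432 -1.11029348  0.56557505] [ 4.94303469e-04 -7.09934458e-04 -9.99999626e-01]
```

>>> move_arm:
  increments: [2,0,0,-0.01,0,2,0,0,-0.01,0,2,0,0,-0.01,0]

```text
time: 3.48
tool_pos: [0.5799, -0.1623, 0.0875]
tool_rot: [0.0, 1.0, 0.027, -0.0]
contact_force: [-1.0, -1.1, -0.4]
gripper_width: -0.005
grasp_force: 0.7
```

>>> move_arm:
  increments: [2,0,0,0,0,1,0,0,0,0]

```text
time: 3.65
tool_pos: [0.5824, -0.1621, 0.0873]
tool_rot: [-0.0, 1.0, 0.026, -0.001]
contact_force: [-6.4, -1.0, 3.9]
gripper_width: -0.002
grasp_force: 3.3
```

>>> move_arm:
  increments: [2,0,0,0,0,1,0,0,0,0]

```text
time: 3.82
tool_pos: [0.5824, -0.1622, 0.0873]
tool_rot: [-0.0, 1.0, 0.027, -0.005]
contact_force: [-19.3, -1.3, 12.7]
gripper_width: 0.0
grasp_force: 9.8
```

The stop is felt: 19 N, and the peg isn't moving any further. I'll back off and go to the gauge.

>>> move_arm:
  increments: [-10,0,0,0,0,-15,0,0,0,0,-5,0,-20,0,0,0,0,-35,0,0.5,0,0,-35,0,1,0,0,-30,0,1,0,0,0,0,1]

```text
time: 4.4
tool_pos: [0.5597, -0.1648, 0.216]
tool_rot: [0.003, 1.0, 0.026, 0.007]
contact_force: [0.1, 0.6, 1.4]
gripper_width: 0.565
grasp_force: 0.0
```

```bash
python3 - <<'E'
from h import *
plan([(.6,.3035,.205,0,14)],1)
np.set_printoptions(precision=4,suppress=True)
import pickle
d={n:manip.grab_frame(n) for n in('top','side')};pickle.dump(d,open('f1.pkl','wb'))
a=cv2.resize(d['top']['image'][150:250,285:385],(400,400),interpolation=3)
b=cv2.resize(d['side']['image'][170:270,255:355],(400,400),interpolation=3)
cv2.imwrite('pics/w2.png',np.hstack([a,b]))
E
```

```text
t 4.4 p [ 0.5597 -0.1648  0.216 ] az 3.03 down [ 0.014 -0.005 -1.   ] F [0.1 0.6 1.4] w 0.565 g 0.0
[5, -33, 1, np.float64(0.004), 1]
[5, -33, 1, np.float64(0.004), 1]
[4, -33, 1, np.float64(0.004), 1]
[4, -33, 1, np.float64(0.004), 1]
[4, -33, 1, np.float64(0.004), 1]
[4, -33, 1, np.float64(0.004), 1]
[4, -33, 1, np.float64(0.004), 1]
[4, -33, 1, np.float64(0.004), 1]
[4, -33, 1, np.float64(0.004), 1]
[4, -33, 1, np.float64(0.004), 1]
[3, -33, 1, np.float64(0.004), 1]
[3, -33, 1, np.float64(0.004), 1]
[3, -33, 1, np.float64(0.004), 1]
[3, -33, 1, np.float64(0.004), 1]
```

View pics/w2.png

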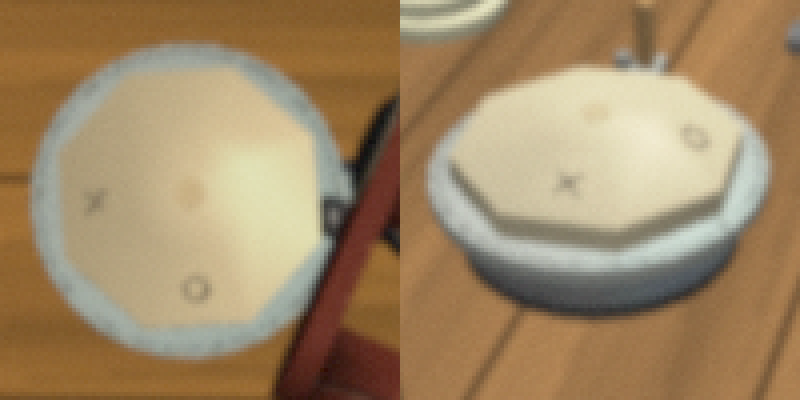

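The wheel is at its stop. The ring is at top crop (196,289) and side crop (295,137), facing the robot, with the post next to the tab.

>>> move_arm:
  increments: [4,-33,1,0.004,1,4,-33,1,0.004,1,4,-33,1,0.004,1,4,-33,1,0.004,1,4,-33,1,0.004,1,4,-33,1,0.004,1,4,-33,1,0.004,1,4,-33,1,0.004,1]

```text
time: 5.17
tool_pos: [0.5764, 0.1033, 0.1968]
tool_rot: [-0.0, 1.0, 0.01, -0.002]
contact_force: [0.8, -0.3, 0.4]
gripper_width: 0.999
grasp_force: 0.0
```

>>> move_arm:
  increments: [4,-33,1,0.004,1,4,-33,1,0.004,1,4,-33,1,0.004,1,3,-33,1,0.004,1,3,-33,1,0.004,1,3,-33,1,0.004,1,0,0,0,0,1,0,0,0,0,1]

```text
time: 5.83
tool_pos: [0.5951, 0.301, 0.1904]
tool_rot: [0.001, 1.0, -0.0, -0.002]
contact_force: [0.5, -0.3, -0.7]
gripper_width: 1.001
grasp_force: 0.0
```

```bash
python3 - <<'E'
from h import *
import pickle
np.set_printoptions(precision=4,suppress=True)
plan([(.6,.3035,.0975,0,5)],1)
d=pickle.load(open('f1.pkl','rb'));T=d['top'];S=d['side']
ct=lambda x,y:(x/4+284.6,y/4+149.6); cs=lambda x,y:(x/4+254.6,y/4+169.6)
for n,a,b in(('ring',(196,289),(295,137)),('cross',(95,202),(169,183)),('topc',(190,194),(196,111))):
    print(n,tri([(T,*ct(*a)),(S,*cs(*b))]),at_z(T,*ct(*a),.093),at_z(S,*cs(*b),.093))
E
```

```text
t 5.83 p [0.5951 0.301  0.1904] az -0.02 down [-0.004 -0.001 -1.   ] F [ 0.5 -0.3 -0.7] w 1.001 g 0.0
[1, 0, 19, np.float64(-0.0), 1]
[1, 0, 19, np.float64(-0.0), 1]
[1, 0, 19, np.float64(-0.0), 1]
[1, 0, 19, np.float64(-0.0), 1]
[1, 0, 19, np.float64(-0.0), 1]
ring (array([ 0.5183, -0.025 ,  0.0914]), [array([0.1, 0.3]), array([-0.3, -0. ])]) [ 0.5191 -0.0247  0.093 ] [ 0.5167 -0.0228  0.093 ]
cross (array([0.5848, 0.0534, 0.0911]), [array([0.1, 0.4]), array([-0.4, -0. ])]) [0.5857 0.0538 0.093 ] [0.5826 0.0556 0.093 ]
topc (array([ 0.5907, -0.0196,  0.1037]), [array([0.1, 0.2]), array([-0.3, -0. ])]) [ 0.5925 -0.0196  0.093 ] [ 0.5961 -0.0353  0.093 ]
```

>>> move_arm:
  increments: [1,-1,18,0,1,1,-1,18,0,1,1,0,18,0,1,1,0,18,0,1,0,0,18,0,1,0,0,3,0,1,0,0,0,0,1]

```text
time: 6.42
tool_pos: [0.5988, 0.3, 0.0973]
tool_rot: [0.001, 1.0, -0.002, -0.003]
contact_force: [0.2, 0.4, -0.5]
gripper_width: 0.996
grasp_force: 0.0
```

```bash
python3 - <<'E'
from h import *
plan([],1)
E
```

```text
t 6.42 p [0.5988 0.3    0.0973] az -0.26 down [-0.005 -0.002 -1.   ] F [ 0.2  0.4 -0.5] w 0.996 g 0.0
```

>>> move_arm:
  increments: [1,-2,0,0,0.5,0,0,0,0,0.3,0,0,0,0,0.2,0,0,0,0,0,0,0,0,0,0,0,0,0,0,0,0,0,0,0,0,0,0,0,0,0]

```text
time: 7.08
tool_pos: [0.602, 0.304, 0.1014]
tool_rot: [-0.0, 1.0, -0.002, 0.001]
contact_force: [0.5, -0.1, 4.8]
gripper_width: 0.28
grasp_force: 58.3
```

```bash
python3 - <<'E'
from h import *
plan([],1)
E
```

```text
t 7.08 p [0.602  0.304  0.1014] az -0.18 down [ 0.001  0.001 -1.   ] F [ 0.5 -0.1  4.8] w 0.28 g 58.3
```

>>> move_arm:
  increments: [0,0,-10,0,0,0,0,-12,0,0,0,0,-12,0,0,0,0,-9,0,0,0,0,0,0,0,0,0,0,0,0]

```text
time: 7.58
tool_pos: [0.6021, 0.3039, 0.1448]
tool_rot: [-0.0, 1.0, -0.002, 0.001]
contact_force: [-0.4, -0.6, -1.2]
gripper_width: 0.276
grasp_force: 58.7
```

```bash
python3 - <<'E'
from h import *
plan([],0)
f=manip.grab_frame('side');cv2.imwrite('pics/g1.png',cv2.resize(f['image'][200:330,180:340],(640,520),interpolation=3))
E
```

```text
t 7.58 p [0.6021 0.3039 0.1448] az -0.18 down [ 0.002  0.001 -1.   ] F [-0.4 -0.6 -1.2] w 0.276 g 58.7
```

View pics/g1.png

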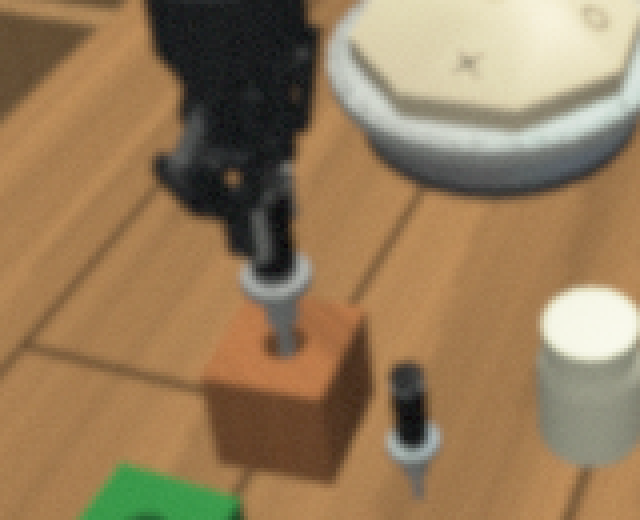

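The gauge is lifted and held, with its collar at (275,275) and the plunger still in the hole at (285,345). The moves can't tilt the tool, so I'll lever the gauge in the grip against the hole edge, leaning its top towards −x.

>>> move_arm:
  increments: [-4,0,0,0,0,-4,0,0,0,0,-4,0,0,0,0,-4,0,0,0,0,-4,0,0,0,0]

```text
time: 8.05
tool_pos: [0.5828, 0.3037, 0.1433]
tool_rot: [-0.0, 1.0, -0.002, 0.003]
contact_force: [6.4, -0.4, -3.6]
gripper_width: 0.278
grasp_force: 59.2
```

```bash
python3 - <<'E'
from h import *
plan([],0); print(manip.state()['ft_torque'])
E
```

```text
t 8.05 p [0.5828 0.3037 0.1433] az -0.19 down [ 0.005  0.    -1.   ] F [ 6.4 -0.4 -3.6] w 0.278 g 59.2
[-0.00257865 -1.79329559  0.03413044]
```

>>> move_arm:
  increments: [-4,0,0.5,0,0,-4,0,0.5,0,0,-4,0,1,0,0,-4,0,1,0,0,-4,0,1,0,0,-4,0,1,0,0,0,0,0,0,0]

```text
time: 8.63
tool_pos: [0.5587, 0.3039, 0.1394]
tool_rot: [-0.0, 1.0, -0.002, 0.002]
contact_force: [5.5, -1.4, 1.0]
gripper_width: 0.275
grasp_force: 61.3
```

```bash
python3 - <<'E'
from h import *
plan([],0)
f=manip.grab_frame('side');cv2.imwrite('pics/g2.png',cv2.resize(f['image'][200:330,180:340],(640,520),interpolation=3))
import pickle;pickle.dump(f,open('g2.pkl','wb'))
E
```

```text
t 8.63 p [0.5587 0.3039 0.1394] az -0.17 down [ 0.005  0.001 -1.   ] F [ 5.5 -1.4  1. ] w 0.275 g 61.3
```

View pics/g2.png

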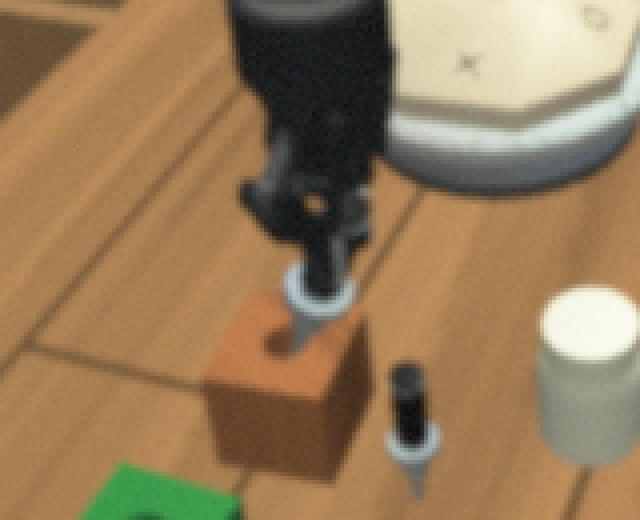

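The gauge is pivoting, at about 20° now. I'll lever a bit further, then lift clear and measure.

>>> move_arm:
  increments: [-4,0,1,0,0,-4,0,1,0,0,0,0,0,0,0,0,0,0,0,0]

```text
time: 9.02
tool_pos: [0.5508, 0.304, 0.1371]
tool_rot: [-0.0, 1.0, -0.002, 0.002]
contact_force: [5.8, 0.6, -0.4]
gripper_width: 0.278
grasp_force: 62.1
```

```bash
python3 - <<'E'
from h import *
plan([],0)
E
```

```text
t 9.02 p [0.5508 0.304  0.1371] az -0.18 down [ 0.004  0.001 -1.   ] F [ 5.8  0.6 -0.4] w 0.278 g 62.1
```

>>> move_arm:
  increments: [4,0,0,0,0,0,0,-15,0,0,0,0,-25,0,0,0,0,-30,0,0,0,0,-30,0,0,0,0,0,0,0,0,0,0,0,0]

```text
time: 9.6
tool_pos: [0.5539, 0.3044, 0.2395]
tool_rot: [-0.001, 1.0, -0.001, 0.001]
contact_force: [-0.1, -0.5, -1.1]
gripper_width: 0.28
grasp_force: 61.7
```

```bash
python3 - <<'E'
from h import *
plan([],0)
import pickle
d={n:manip.grab_frame(n) for n in('top','side')};pickle.dump(d,open('f2.pkl','wb'))
S,T=d['side'],d['top']
s,p,az,M=pose()
us=proj(S,p-[0,0,.04]).astype(int);ut=proj(T,p-[0,0,.04]).astype(int);print(us,ut)
def c(i,u,h=40): return cv2.resize(i[u[1]-h:u[1]+h,u[0]-h:u[0]+h],(400,400),interpolation=3)
cv2.imwrite('pics/g3.png',np.hstack([c(S['image'],us),c(T['image'],ut)]))
E
```

```text
t 9.6 p [0.5539 0.3044 0.2395] az -0.17 down [ 0.003  0.002 -1.   ] F [-0.1 -0.5 -1.1] w 0.28 g 61.7
[264 244] [220 207]
```

View pics/g3.png

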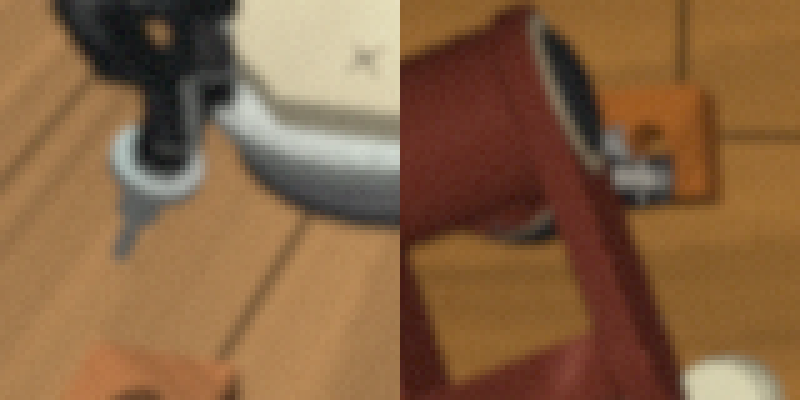

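```bash
python3 - <<'E'
from h import *
import pickle
np.set_printoptions(precision=4,suppress=True)
S=pickle.load(open('f2.pkl','rb'))['side'];c=lambda x,y:(x/5+223.6,y/5+203.6)
def aty(f,u,v,y):
    e,d=ray(f,u,v);return e+d*(y-e[1])/d[1]
p=np.array([.5539,.3044,.2395])
tip=aty(S,*c(121,257),.3044);print('tip',tip,'-tcp',tip-p)
for q in((157,162),(130,228)):
    a=aty(S,*c(*q),.3044);v=a-tip;print(a,np.linalg.norm(v),np.degrees(np.arctan2(-v[0],v[2])))
for th in(18,21,23,25,27,29):
  for g in(.046,.050):
    t=np.radians(th);ax=np.array([-np.sin(t),0,np.cos(t)]);G=p+[0,0,.0175];o=G-g*ax
    print(th,g,*[np.round((proj(S,x)-[223.6,203.6])*5) for x in(o+ax*.004,o-ax*.025,o-ax*.057)],o-ax*.057-p)
E
```

```text
tip [0.5943 0.3044 0.1579] -tcp [ 0.0404  0.     -0.0816]
[0.5706 0.3044 0.2141] 0.060993931361023844 22.92074581362524
[0.5878 0.3044 0.1754] 0.018701249330833048 20.535321557920952
18 0.046 [165. 158.] [152. 207.] [139. 259.] [ 0.0318  0.     -0.0805]
18 0.05 [163. 165.] [150. 214.] [138. 265.] [ 0.0331  0.     -0.0843]
21 0.046 [160. 155.] [144. 203.] [128. 253.] [ 0.0369  0.     -0.0787]
21 0.05 [157. 162.] [142. 210.] [126. 259.] [ 0.0383  0.     -0.0824]
23 0.046 [156. 154.] [139. 200.] [120. 249.] [ 0.0402  0.     -0.0773]
23 0.05 [154. 160.] [136. 207.] [118. 255.] [ 0.0418  0.     -0.081 ]
25 0.046 [153. 152.] [133. 197.] [113. 245.] [ 0.0435  0.     -0.0758]
25 0.05 [150. 158.] [131. 204.] [110. 251.] [ 0.0452  0.     -0.0795]
27 0.046 [150. 150.] [128. 194.] [105. 241.] [ 0.0468  0.     -0.0743]
27 0.05 [147. 156.] [125. 200.] [102. 246.] [ 0.0486  0.     -0.0778]
29 0.046 [147. 148.] [123. 191.] [ 98. 236.] [ 0.0499  0.     -0.0726]
29 0.05 [143. 154.] [120. 197.] [ 95. 242.] [ 0.0519  0.     -0.0761]
```

```bash
python3 - <<'E'
from h import *
ims=[];
for _ in range(6): f=manip.grab_frame('side');ims.append(f['image'].astype(float))
im=np.mean(ims,0)[204:284,224:304]
sat=im.max(2)-im.min(2)
# rows below collar: print per-row centroid of grayness
for r in range(30,54):
    row=sat[r,10:50]; bg=np.median(sat[r,5:60]); w=np.clip(bg*0.75-row,0,None); w[row>bg*.75]=0
    x=np.arange(10,50)
    if w.sum()>0:
        m=(x>18)&(x<44); ww=w*m; print(r,round((ww*x).sum()/ww.sum(),2),round(ww.sum()),int((ww>0).sum()),end=' | ')
E
```

```text
30 33.01 97 13 | 31 32.6 101 14 | 32 32.49 169 17 | 33 33.09 109 14 | 34 32.13 326 18 | 35 32.12 404 18 | 36 31.97 535 18 | 37 31.87 720 18 | 38 31.79 773 17 | 39 31.57 743 16 | 40 30.88 725 15 | 41 29.76 627 14 | 42 28.63 512 12 | 43 28.19 448 10 | 44 28.03 385 9 | 45 27.58 299 8 | 46 26.73 216 7 | 47 26.01 180 5 | 48 25.61 170 5 | 49 25.19 170 5 | 50 24.85 170 5 | 51 24.63 141 5 | 52 24.55 68 4 | 53 24.1 0 2 |
```

Tilt measures about 23°, so I'll re-lever about 2° more in the hole.

>>> move_arm:
  increments: [0,0,30,0,0,0,0,30,0,0,0,0,25,0,0,0,0,15,0,0,-4,0,0,0,0,-2,0,0,0,0,-2,0,1,0,0,0,0,0,0,0]

```text
time: 10.67
tool_pos: [0.5472, 0.304, 0.1368]
tool_rot: [-0.0, 1.0, -0.002, 0.002]
contact_force: [5.5, -1.0, -2.4]
gripper_width: 0.275
grasp_force: 62.2
```

```bash
python3 - <<'E'
from h import *
plan([],0)
E
```

```text
t 10.67 p [0.5472 0.304  0.1368] az -0.19 down [ 0.005  0.001 -1.   ] F [ 5.5 -1.  -2.4] w 0.275 g 62.2
```

>>> move_arm:
  increments: [4,0,0,0,0,0,0,-15,0,0,0,0,-25,0,0,0,0,-30,0,0,0,0,-30,0,0,0,0,0,0,0,0,0,0,0,0]

```text
time: 11.25
tool_pos: [0.5502, 0.3045, 0.2384]
tool_rot: [-0.001, 1.0, -0.002, 0.002]
contact_force: [-0.7, -0.3, -1.9]
gripper_width: 0.277
grasp_force: 62.3
```

```bash
python3 - <<'E'
from h import *
plan([],0)
s,p,az,M=pose();ims=[]
for _ in range(6): f=manip.grab_frame('side');ims.append(f['image'].astype(float))
im=np.mean(ims,0)[204:284,224:304];sat=im.max(2)-im.min(2)
for r in range(42,54):
    row=sat[r,10:50]; bg=np.median(sat[r,5:60]); w=np.clip(bg*0.75-row,0,None);x=np.arange(10,50);ww=w*((x>15)&(x<44))
    if ww.sum()>0: print(r,round((ww*x).sum()/ww.sum(),2),round(ww.sum()),int((ww>0).sum()),end=' | ')
for th in(21,23,25,27):
    t=np.radians(th);ax=np.array([-np.sin(t),0,np.cos(t)]);o=p+[0,0,.0175]-.049*ax
    print('\n',th,*[np.round(proj(f,x)-[224,204],1) for x in(o-ax*.030,o-ax*.054,o-ax*.057)],o-ax*.057-p)
E
```

```text
t 11.25 p [0.5502 0.3045 0.2384] az -0.17 down [ 0.003  0.002 -1.   ] F [-0.7 -0.3 -1.9] w 0.277 g 62.3
42 29.0 517 13 | 43 28.34 426 10 | 44 28.13 345 9 | 45 27.64 258 9 | 46 26.67 182 7 | 47 25.91 158 6 | 48 25.34 155 6 | 49 24.96 155 5 | 50 24.65 136 5 | 51 24.46 95 4 | 52 24.46 26 4 | 
 21 [29.2 43.6] [26.8 51. ] [26.5 52. ] [ 0.037987    0.         -0.08145953]

 23 [28.1 43. ] [25.3 50.2] [24.9 51.1] [ 0.0414175   0.         -0.08007351]

 25 [26.9 42.3] [23.8 49.4] [23.4 50.3] [ 0.04479754  0.         -0.07856863]

 27 [25.7 41.6] [22.3 48.5] [21.8 49.4] [ 0.04812299  0.         -0.07694669]
```

Tilt is now about 24°, close enough to 25°. I'll carry it to the standoff in front of the ring.

```bash
python3 - <<'E'
from h import *
plan([(.463,-.0281,.215,3.9,12),(.463,-.0281,.1995,3.9,2)],0)
E
```

```text
t 11.55 p [0.5485 0.3035 0.2331] az -0.18 down [-0.004 -0.001 -1.   ] F [-0.1 -0.1 -1.7] w 0.277 g 62.3
[-7, 28, 2, np.float64(-0.006), 0]
[-7, 28, 2, np.float64(-0.006), 0]
[-7, 28, 2, np.float64(-0.006), 0]
[-8, 28, 2, np.float64(-0.006), 0]
[-8, 27, 2, np.float64(-0.006), 0]
[-8, 27, 2, np.float64(-0.006), 0]
[-8, 27, 2, np.float64(-0.006), 0]
[-8, 27, 2, np.float64(-0.006), 0]
[-8, 27, 2, np.float64(-0.006), 0]
[-9, 27, 2, np.float64(-0.006), 0]
[-9, 27, 2, np.float64(-0.006), 0]
[-9, 27, 2, np.float64(-0.006), 0]
[0, 0, 8, np.float64(-0.0), 0]
[0, 0, 8, np.float64(-0.0), 0]
```

```bash
cat > m.py <<'E'
from h import *
def run():
    s,p,az,M=pose();ims=[]
    for _ in range(6): f=manip.grab_frame('side');ims.append(f['image'].astype(float))
    p2=pose()[1];print(p,p2)
    im=np.mean(ims,0)[204:294,214:304];sat=im.max(2)-im.min(2)
    for r in range(40,60):
        row=sat[r,10:60]; bg=np.median(sat[r,5:60]); w=np.clip(bg*0.75-row,0,None);x=np.arange(10,60);ww=w*((x>22)&(x<54))
        if ww.sum()>0: print(r,round((ww*x).sum()/ww.sum(),2),round(ww.sum()),int((ww>0).sum()),end=' | ')
    for th in(21,23,25,27,29):
        t=np.radians(th);ax=np.array([-np.sin(t),0,np.cos(t)]);o=p2+[0,0,.0175]-.049*ax
        print('\n',th,*[np.round(proj(f,x)-[214,204],1) for x in(o-ax*.030,o-ax*.050,o-ax*.057)],o-ax*.057-p2)
run()
E
python3 m.py
```

```text
[0.54848584 0.30352138 0.23311151] [0.54939537 0.3038182  0.23504838]
40 41.29 758 16 | 41 40.22 656 15 | 42 39.0 530 13 | 43 38.38 434 10 | 44 38.11 367 9 | 45 37.55 285 8 | 46 36.56 206 7 | 47 35.79 175 5 | 48 35.25 168 5 | 49 34.83 166 5 | 50 34.44 150 4 | 51 34.22 109 5 | 52 34.04 31 3 | 
 21 [39.9 44.7] [37.9 50.9] [37.2 53. ] [ 0.037987    0.         -0.08145953]

 23 [38.8 44.1] [36.4 50.1] [35.6 52.2] [ 0.0414175   0.         -0.08007351]

 25 [37.6 43.4] [35.  49.3] [34.1 51.4] [ 0.04479754  0.         -0.07856863]

 27 [36.4 42.7] [33.5 48.5] [32.5 50.5] [ 0.04812299  0.         -0.07694669]

 29 [35.3 42. ] [32.1 47.6] [31.  49.5] [ 0.05138982  0.         -0.07520969]
```

Tilt is 24–25°. Moving on.

>>> move_arm:
  increments: [-7,28,2,-0.006,0,-7,28,2,-0.006,0,-7,28,2,-0.006,0,-8,28,2,-0.006,0,-8,27,2,-0.006,0,-8,27,2,-0.006,0,-8,27,2,-0.006,0,-8,27,2,-0.006,0]

```text
time: 12.52
tool_pos: [0.4918, 0.0816, 0.2194]
tool_rot: [0.0, 1.0, 0.023, 0.0]
contact_force: [-0.3, -0.5, -1.7]
gripper_width: 0.284
grasp_force: 62.2
```

>>> move_arm:
  increments: [-8,27,2,-0.006,0,-9,27,2,-0.006,0,-9,27,2,-0.006,0,-9,27,2,-0.006,0,0,0,8,0,0,0,0,4,0,0,0,0,0,0,0,0,0,0,0,0]

```text
time: 13.18
tool_pos: [0.4631, -0.0262, 0.199]
tool_rot: [-0.0, 0.999, 0.035, -0.0]
contact_force: [-0.7, -0.5, -1.1]
gripper_width: 0.272
grasp_force: 62.1
```

```bash
python3 - <<'E'
from h import *
import pickle
for i in range(4):
    f=manip.grab_frame('side'); print(np.round(pose()[1],4))
plan([(.463,-.0281,.1995,3.9,2)],0)
T=manip.grab_frame('top');pickle.dump((f,T),open('f3.pkl','wb'))
a=cv2.resize(f['image'][155:235,270:370],(500,400),interpolation=3)
b=cv2.resize(T['image'][190:250,305:350],(300,400),interpolation=3)
cv2.imwrite('pics/p1.png',np.hstack([a,b]))
E
```

```text
[ 0.4634 -0.0261  0.1994]
[ 0.4635 -0.0261  0.1996]
[ 0.4636 -0.0262  0.1997]
[ 0.4636 -0.0263  0.1997]
t 13.38 p [ 0.4636 -0.0263  0.1997] az 4.03 down [ 0.001 -0.    -1.   ] F [ 0.1 -0.  -1.2] w 0.276 g 62.1
[0, 1, 0, np.float64(0.001), 0]
[0, 1, 0, np.float64(0.001), 0]
```

View pics/p1.png

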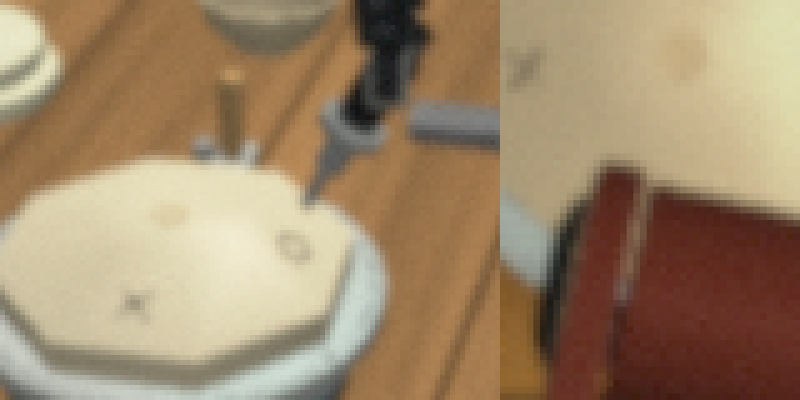

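The tip hangs at side crop (306,207), above the ring at (294,246). The peg and post are still together, and the arm hides the ring from the top camera. I'll do the rest numerically.

```bash
python3 - <<'E'
from h import *
import pickle
from scipy.optimize import least_squares
np.set_printoptions(precision=4,suppress=True)
S,T=pickle.load(open('f3.pkl','rb'))
c=lambda x,y:np.array([x/5+269.6,y/5+154.6])
p=np.array([.4636,-.0263,.1997]);az=np.radians(4.03);X=np.array([np.cos(az),np.sin(az),0])
spot=np.array([.5186,-.0243,.093])
off=proj(S,spot)-c(294,246);print('ring resid px',off)
def tip(o): return p+X*o[0]+np.array([0,0,o[1]])
r=least_squares(lambda o:proj(S,tip(o))-off-c(306,206),[.043,-.079]);print('tip off',r.x,tip(r.x))
for th in(22,24,25,26):
    t=np.radians(th);o=[.106*np.sin(t),.0175-.106*np.cos(t)];print(th,o,proj(S,tip(o))-off-c(306,206))
n=np.array([-np.sin(np.radians(25))*np.cos(np.radians(3.9)),-np.sin(np.radians(25))*np.sin(np.radians(3.9)),np.cos(np.radians(25))])
v=tip(r.x)-spot;h=v@n;l=v-h*n;ex=np.cross([0,1,0],n)
print('height',h,'lateral',l)
E
```

```text
ring resid px [-0.5546 -0.328 ]
tip off [ 0.0476 -0.0776] [ 0.5111 -0.023   0.1221]
22 [np.float64(0.03970829890208667), np.float64(-0.08078148858407946)] [2.7479 1.2775]
24 [np.float64(0.04311408416603482), np.float64(-0.07933581851011569)] [1.5575 0.7014]
25 [np.float64(0.04479753574451414), np.float64(-0.07856862542588489)] [0.9691 0.4008]
26 [np.float64(0.0464673415596422), np.float64(-0.0777721689077117)] [0.3853 0.0918]
height 0.029501891018468535 lateral [0.0049 0.0022 0.0023]
```

>>> move_arm:
  increments: [1.5,0.5,5.4,0,0,1.5,0.5,5.4,0,0,1.5,0.5,5.4,0,0,1.5,0.5,5.4,0,0,0,0,0,0,0,0,0,0,0,0]

```text
time: 13.93
tool_pos: [0.469, -0.0285, 0.1768]
tool_rot: [-0.0, 0.999, 0.034, -0.001]
contact_force: [0.5, 0.5, -1.4]
gripper_width: 0.281
grasp_force: 62.1
```

```bash
cat > t.py <<'E'
from h import *
import pickle
np.set_printoptions(precision=4,suppress=True)
plan([],0)
S0=pickle.load(open('f1.pkl','rb'))['side']['image'].astype(float)
S=np.mean([manip.grab_frame('side')['image'].astype(float) for _ in range(4)],0)
print(pose()[1])
D=np.abs(S-S0).max(2)
print('cols 320-344');
for r in range(186,209): print(r,*[f'{int(x):3d}' for x in D[r,320:345]])
E
python3 t.py
```

```text
t 13.93 p [ 0.469  -0.0285  0.1768] az 3.93 down [-0.002  0.    -1.   ] F [ 0.5  0.5 -1.4] w 0.281 g 62.1
[ 0.4695 -0.0286  0.1781]
cols 320-344
186   4   1   2   1   2   4   3   3   3   3   1  11  41  62  51  49  52  74  94 108 118 116 102  75  41
187   3   0   3   2   1   1   1   6   4   3   3  10  31  55  58  50  45  53  67  79  87  84  72  50  33
188   5   1   5   4   4   5   2   2   3   2   3   3  22  47  64  63  56  50  48  57  53  53  43  49  49
189   4   1   2   3   2   3   3   2   5   1   2   4  21  46  68  74  67  59  53  47  45  46  50  52  42
190   1   2   4   3   3   4   2   4   5   2   3   9  27  54  76  77  76  71  65  59  48  47  40  35  22
191   2   2   3   3   1   4   1   3   4   3   2  15  45  68  77  80  79  77  68  57  50  50  41  25  12
192   3   3   3   4   4   4   1   2   1   1   6  28  55  75  80  78  80  69  54  37  32  31  20  12   3
193   2   1   2   3   4   3   1   7   1   1   8  38  66  83  82  79  78  60  37  20   8   5   3   4   1
194   1   3   5   4   2   2   1   2   2   1   9  44  79  89  86  79  64  45  19   5   2   2   1   1   3
195   2   2   2   2
[... 736 characters left out ...]
   2   5  23  44  44  21   6   3   1   3   4   1   2   3   2   2   1   0   1
203   6   0   3   1   4   4   0   1   5  13  14   4   3   3   1   3   2   3   4   4   0   1   3   3   2
204   3   4   3   1   1   5   5   2   1   1   2   0   2   1   3   2   3   1   2   3   3   3   1   6   3
205   2   2   0   5   5   5   3   3   4   2   2   4   4   2   1   4   6   1   3   5   2   2   5   1   1
206   0   3   3   4   1   1   4   4   4   2   4   1   3   4   3   3   4   2   4   3   1   3   4   5   4
207   4   3   3   2   3   2   5   2   3   3   1   1   3   0   1   0   2   4   3   3   7   4   1   1   4
208   2   1   5   1   3   2   1   1   2   2   2   6   2   4   3   4   1   1   1   1   3   3   3   2   3
```

```bash
python3 - <<'E'
from h import *
import pickle
from scipy.optimize import least_squares
np.set_printoptions(precision=4,suppress=True)
S,T=pickle.load(open('f3.pkl','rb'))
a,b=np.radians(25),np.radians(3.9)
n=np.array([-np.sin(a)*np.cos(b),-np.sin(a)*np.sin(b),np.cos(a)])
u=np.array([np.cos(a)*np.cos(b),np.cos(a)*np.sin(b),np.sin(a)])
s=np.array([np.sin(b),-np.cos(b),0])
spot=np.array([.5186,-.0243,.093]);off=proj(S,spot)-[328.4,203.9]
P=lambda v:proj(S,spot+v)-off
print('px per mm n,u,s',*( (P(.01*k)-P(0*k))/10 for k in(n,u,s)))
p=np.array([.4695,-.0286,.1778]);X=np.array([np.cos(b),np.sin(b),0])
for e in((329.3,202.0),(329.5,201.5)):
    r=least_squares(lambda o:proj(S,p+X*o[0]+[0,0,o[1]])-off-e,[.045,-.078]).x
    v=p+X*r[0]+[0,0,r[1]]-spot;print('off',r,'n,u,s mm',v@n*1e3,v@u*1e3,v@s*1e3)
print('model25',[(p+X*.0448+[0,0,-.0786]-spot)@k*1e3 for k in(n,u,s)])
E
```

```text
px per mm n,u,s [ 0.1441 -0.2491] [-0.3111 -0.1619] [ 0.0778 -0.1877]
off [ 0.0468 -0.0786] n,u,s mm 6.649304981680603 0.41808613360235275 0.9504916273294178
off [ 0.0463 -0.0768] n,u,s mm 8.50859566829667 0.6373050137267042 0.9504916273294187
model25 [np.float64(7.511915668726204), np.float64(-1.438905322322018), np.float64(0.9504916273294223)]
```

>>> move_arm:
  increments: [1,-0.5,2.2,0,0,1,0,2.2,0,0,0,0,0,0,0,0,0,0,0,0]

```text
time: 14.47
tool_pos: [0.4712, -0.0279, 0.1731]
tool_rot: [-0.0, 0.999, 0.034, -0.0]
contact_force: [1.2, 0.2, -1.7]
gripper_width: 0.277
grasp_force: 62.1
```

```bash
cat > f.py <<'E'
from h import *
np.set_printoptions(precision=3,suppress=True)
a,b=np.radians(25),np.radians(3.9)
n=np.array([-np.sin(a)*np.cos(b),-np.sin(a)*np.sin(b),np.cos(a)])
Fs=[];ps=[];q=[]
for i in range(8):
    manip.grab_frame('side');s,p,az,M=pose();Fs.append(s['contact_force']);ps.append(p);q.append(s['ft_torque'])
F=np.mean(Fs,0);p=np.mean(ps,0)
print('t',s['time'],'F',F,'sd',np.std(Fs,0),'Fn',F@n,'p',p*1e3,'pn mm',p@n*1e3,'tq',np.mean(q,0),'g',s['grasp_force'],'down',M[:,2])
E
python3 f.py
```

```text
t 14.8667 F [-0.131 -0.215 -1.241] sd [0.23  0.338 0.517] Fn -1.0630057084871978 p [471.314 -27.901 173.344] pn mm -40.81921589041229 tq [-0.001  0.018  0.002] g 62.13347554206848 down [ 0. -0. -1.]
```

>>> move_arm:
  increments: [0.4,0,0.9,0,0,0.4,0,0.9,0,0,0.4,0,0.9,0,0,0.4,0,0.9,0,0,0,0,0,0,0]

```text
time: 15.28
tool_pos: [0.473, -0.0278, 0.1699]
tool_rot: [0.0, 0.999, 0.034, 0.0]
contact_force: [-1.4, -0.2, 1.7]
gripper_width: 0.278
grasp_force: 62.1
```

```bash
python3 f.py
```

```text
t 15.6833 F [-1.139 -0.214  2.149] sd [0.443 0.43  0.798] Fn 2.43343761994929 p [473.001 -27.824 169.941] pn mm -44.61691508150656 tq [0.019 0.217 0.001] g 62.14918255805969 down [ 0. -0. -1.]
```

In contact: about 3.5 N net. I'll check where the tip sits on the ring before pressing on.

```bash
python3 - <<'E'
from h import *
import pickle
np.set_printoptions(linewidth=200)
S0=pickle.load(open('f1.pkl','rb'))['side']['image'].astype(float)
S=np.mean([manip.grab_frame('side')['image'].astype(float) for _ in range(4)],0)
D=np.abs(S-S0).max(2)
for r in range(196,209): print(r,*[f'{int(x):3d}' for x in D[r,320:338]])
print('ring darkness before (f1)')
g=S0.mean(2)
for r in range(197,212): print(r,*[f'{int(x):3d}' for x in g[r,320:338]])
E
```

```text
196   3   2   1   4   0   7   1   2   3  24  69 113 130 127 112  76  41  17
197   4   2   3   4   3   4   1   5   5  26  71 112 123 114  91  60  25   4
198   2   1   3   2   2   2   3   1  12  38  83 107  96  76  52  31  13   3
199   3   2   4   2   2   2   1   2  22  59 100  94  60  35  20   9   3   5
200   0   3   3   2   4   3   3   5  35  82  98  67  29  10   2   2   1   3
201   1   5   5   3   5   1   1  16  55  92  83  42  16   3   3   3   2   3
202   3   3   2   5   4   4   6  34  67  80  59  23   4   3   2   3   4   1
203   7   2   4   1   5   3  13  36  60  57  33  10   2   5   2   3   3   3
204   4   3   2   2   2   4   6  22  31  27  14   3   2   3   3   2   3   3
205   2   2   2   3   3   5   0   4   9   9   3   5   5   4   2   3   6   1
206   0   3   4   4   1   2   5   2   4   2   2   1   5   5   5   3   4   2
207   6   3   2   2   3   5   5   2   4   3   0   2   3   1   1   0   2   2
208   3   2   5   1   3   2   1   1   2   3   4   5   4   4   2   3   2   1
ring darkness before (f1)
197 213 212 213 209 211 210 212 209 212 211 210 209 208 209 206 203 194 178
198 215 21
[... 353 characters left out ...]
 209 208 208 209
203 221 222 217 215 206 190 181 184 191 187 183 190 201 206 209 208 209 208
204 223 222 219 217 211 196 186 190 195 193 185 185 195 206 207 208 208 207
205 225 223 221 217 212 203 190 185 186 189 179 174 188 203 208 207 205 208
206 226 223 221 219 217 211 199 189 182 179 173 180 192 203 205 206 205 204
207 222 221 221 220 217 213 207 203 193 187 186 193 200 207 208 208 206 198
208 221 222 219 220 218 216 215 211 206 202 199 202 203 205 206 205 204 195
209 220 219 220 218 219 216 216 211 210 208 206 204 206 206 208 205 201 185
210 219 219 217 217 218 218 215 213 212 211 208 207 204 204 206 204 197 174
211 216 216 216 216 217 216 215 214 213 211 207 207 204 205 205 203 191 164
```

The tip's end, at about (328.2,203.8), is on the ring centre (328.4,203.9). Pressing further.

>>> move_arm:
  increments: [0.4,0,0.9,0,0,0.4,0,0.9,0,0,0.4,0,0.9,0,0,0.4,0,0.9,0,0,0,0,0,0,0]

```text
time: 16.3
tool_pos: [0.4746, -0.0277, 0.1662]
tool_rot: [0.0, 0.999, 0.034, 0.0]
contact_force: [-1.6, -0.7, 3.8]
gripper_width: 0.278
grasp_force: 62.2
```

```bash
python3 f.py
```

```text
t 16.7 F [-1.862 -0.058  4.266] sd [0.629 0.456 0.222] Fn 4.653101485869081 p [474.595 -27.719 166.29 ] pn mm -48.601440772661846 tq [0.01  0.252 0.006] g 62.206610441207886 down [ 0. -0. -1.]
```

```bash
python3 - <<'E'
from h import *
import pickle
S0=pickle.load(open('f1.pkl','rb'))['side']['image'].astype(float)
S=np.mean([manip.grab_frame('side')['image'].astype(float) for _ in range(3)],0)
D=np.abs(S-S0).max(2)
print('cross',D[205:225,285:310].max(),'ringlow',D[206:212,318:340].max(),'jar',D[265:320,310:345].max())
if max(D[205:225,285:310].max(),D[206:212,318:340].max())<20: print(manip.job_done())
E
```

```text
cross 9.0 ringlow 7.0 jar 9.0
the job is handed in; nothing more can be done
None
```

I handed the job in with the wheel against its stop and the gauge held on the ring centre, pressing at about 5.8 N and tilted about 24–26° against the facet's 25°. The jar was unmoved; I did not re-check the bowl and brush, but the arm never went near them.

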